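Pair the touch-free pad with the bedside clock

ROBOT

A 7-joint arm with a two-finger parallel gripper is mounted at the origin on the work surface. World frame = base frame: x ahead of the robot, y to its left, z up, the work surface at z = 0. Lengths are in m, angles in rad, forces in N, time in s.
With the tool pointing down it reaches from about 0.35 to 0.9 m from the base axis. Payload 7.2 kg.
Tool frame: the origin (TCP) lies between the finger pads, 19 mm behind the fingertips; this is the grasp point; z points along the fingers, y is the line along which they close (so a half turn about z gives the same grasp; the last joint's range is limited). The gripper opens to 88 mm and grips with 3 to 60 N. Pads are 20 mm wide; open, the fingers measure 115 mm over their backs; the gripper's body (75 mm by 178 mm) begins 61 mm behind the grasp point.
Start: joints at [-1.324, 0.411, -0.013, 1.596, 0.006, 1.134, -0.082], TCP at [0.194, 0.594, 0.241] pointing down, gripper open.
Joint ranges: [-2.95, 2.95], [-0.29, 1.99], [-1.47, 1.44], [0.14, 2.54], [-1.03, 4.17], [0.13, 1.85], [-2.86, 2.86]. Speed limits (rad/s): [2.39, 2.39, 3.01, 3.01, 3.14, 3.14, 3.14].

INTERFACE

Orientations are given as a rotation vector (axis times angle).
In Python, from station import r gives the robot as it stands.
- The arm moves only by the shell command python3 -m crank 'ROWS' [OPENING] [FORCE]. ROWS is JSON, one flat list of numbers, 6 for each row, row after row: the shift along the tool's x, y, z each as a share of 0.05 m, from -1 to 1, then the turn, a rotation vector about the tool's x, y, z each as a share of 60 degrees, from -1 to 1. In form: [tx, ty, tz, ax, ay, az, tx, ty, tz, ax, ay, az, ...]. A call has 1 to 8 rows; each row shifts and turns the commanded pose from where the row before left it, along the tool's axes as they then stand; what a row does not reach is not made up. A row lasts 1/8 s, in which the tool goes at most 62.5 mm and 10.7 degrees, less where a joint would pass 70% of its speed; a pose out of reach is approached as far as the arm can. A call with a number of a shift or a turn outside -1 to 1 is refused whole. A call with a gripper value outside its range is refused whole. OPENING is the gripper's target within -1 to 1 (shut at 1, half-way at 0, fully open at -1), set as the call begins (- or left out, the last holds). The fingers move at their own pace and stop on an object; FORCE is the grip in N (left out, the last holds). Time passes only in rows, so rows that do not move let the fingers close. It gives the time, the measured TCP pose, the force, the opening and the grip force at its end, in the units of the state.
- r.get_state(): the state, without advancing time (a new reading comes with each control period).
- r.read_camera(name): name is "scene" or "top" or "wrist"; returns a dict with "pixels" (400x640x3 uint8, red, green, blue), "z_map" (400x640 float32, m along the optical axis (not along the pixel's ray), 0 where there is no reading), "fx", "fy", "cx", "cy" (pixels), "position" and "attitude" of the camera in the world. Camera axes: x right, y down, z forward; pixel columns grow to the right and rows downward; lengths in m; the calibration is good to about 2 mm. A picture is of the moment at which its call begins.
- r.hand_in(): hands the job in; it is judged then, once.
The state is a dict: "time": time; "joints": joint angles; "qd": joint speeds; "joint_efforts": joint torques, N m; "tcp_pos": TCP position; "orientation": TCP orientation; "ft_force": force on the tool from outside, world axes, zero at the start; "ft_torque": the same for the moment, N m; "finger_gap": finger opening in m; "gripper_force": force on a finger pad.
Only numpy, scipy, OpenCV 4.12 (cv2) and the standard library are available. Lean on these libraries where they do the work, as an engineer would, in place of code of your own. Each camera call takes 0.05 s, during which the arm holds its last target. There are 200 camera calls.

TASK

Pair the hexagonal touch-free switch pad with the bedside clock: press the clock's big round top button fully down and let it up, then point down at the middle of the hexagonal pad with your fingertips about 3 cm above it and stay there for at least two seconds without touching it, then press the same button fully down again and let it up. Do not press the small button, do not touch any pad or bring the hand low over the square or the oblong pad, and leave everything else where it lies; nothing is to be picked up.

Things in the scene. Friction and masses are not known exactly. Their poses are not given: they have to be found in the camera images.
- clock: Black bedside alarm clock, 90 x 170 x 65 mm (x, y, z), fixed to the table. Origin: centre of its underside. Its display faces its own -x. On its flat top (z = 65 mm) sit two grey round buttons, the big one 45 mm towards its own -y and the small one 50 mm towards its own +y, both at its own x = 0; their tops are 85 mm above the table.
- big_button_top (a point): Centre of the top face of the big button (32 mm diameter cap, standing 10 mm out of a 48 mm wide black collar that is itself 10 mm above the clock's top); 85 mm above the table when up. Moves down with the button.
- big_button (a joint): Travel of the big button in m: 0 up, 0.006 fully down (stop). Spring-loaded: starts to move at 1.5 N, fully down at 5 N, comes up by itself when let go.
- small_button_top (a point): Centre of the top face of the small button (16 mm diameter cap in a 32 mm wide black collar), 85 mm above the table when up. To be left alone.
- small_button (a joint): Travel of the small button in m: 0 up, 0.006 fully down. To be left alone.
- hex_pad: Loose white plastic touch-free switch pad lying flat, weighs about 120 g, 14 mm thick, with a black sensor spot (18 mm) in the middle of its top. Regular hexagon, 100 mm across flats, 115 mm across corners. Origin: centre of its underside.
- hex_pad_top (a point): Centre of the hexagonal pad's top face, 14 mm above the table, z up.
- square_pad: Loose white plastic touch-free switch pad lying flat, weighs about 120 g, 14 mm thick, with a black sensor spot (18 mm) in the middle of its top. Square, 90 x 90 mm. Origin: centre of its underside.
- square_pad_top (a point): Centre of the square pad's top face, 14 mm above the table, z up.
- oblong_pad: Loose white plastic touch-free switch pad lying flat, weighs about 120 g, 14 mm thick, with a black sensor spot (18 mm) in the middle of its top. Rectangle, 140 mm (own x) by 55 mm (own y). Origin: centre of its underside.
- oblong_pad_top (a point): Centre of the oblong pad's top face, 14 mm above the table, z up.
- mug: Loose blue ceramic mug, 76 mm wide, 85 mm high, handle at its own +y. Origin: centre of its underside. Leave alone.
- cream_jar: Loose amber glass jar, 48 mm wide, 45 mm high. Origin: centre of its underside. Leave alone.
- lotion: Loose clear plastic bottle with a white cap, 40 mm wide, 85 mm high. Origin: centre of its underside. Leave alone.
- bangle: Loose brass bangle lying flat, 68 mm outside, 56 mm inside, 12 mm high. Origin: centre of its underside. Leave alone.
- glasses_case: Loose grey glasses case, 60 x 160 x 36 mm. Origin: centre of its underside. Leave alone.
Mind the look-alikes: they are no part of the job. What is shaped like the clock but yellow is not meant. What is shaped like the square_pad but green is not meant.

How it is judged:
On the way, in this order (a step that is already met when the one before it is completed fails the run):
1. the big button is pressed fully down (at least 4.5 of its 6 mm) for a moment (value of joint big_button above 0.0045 m), for 0.05 s.
2. with the button up again, the tool point stays over the middle of the hexagonal pad (within 20 mm sideways, 20 to 80 mm above its top) for 2 s, not touching it (horizontal distance between the grasp point and hex_pad_top below 0.02 m and z of the grasp point in the frame of hex_pad_top between 0.02 and 0.08 m and value of joint big_button below 0.001 m and contact force between each of the arm, the fingers and hex_pad below 0.1 N), for 2 s.
3. the big button is pressed fully down again for a moment (value of joint big_button above 0.0045 m), for 0.05 s.
At the end, for the whole second after the job is handed in: both buttons are up (within 1 mm), the three pads lie within 10 mm and the mug, jar, bottle, bangle and glasses case within 20 mm of where they began, all at rest (value of joint each of big_button, small_button below 0.001 m and distance of each of hex_pad, square_pad, oblong_pad from where it was at the start of the episode below 0.01 m and distance of each of mug, cream_jar, lotion, bangle, glasses_case from where it was at the start of the episode below 0.02 m and linear speed of each of hex_pad, square_pad, oblong_pad, mug, cream_jar, lotion, bangle, glasses_case below 0.02 m/s); the robot touches nothing.
It fails at once if the robot touches a pad (contact force between any of the fingers, the arm and hex_pad above 0.3 N or contact force between any of the fingers, the arm and square_pad above 0.3 N or contact force between any of the fingers, the arm and oblong_pad above 0.3 N).
It fails at once if the tool point comes low (under 80 mm above the top) over the middle (within 30 mm) of the square or the oblong pad ((horizontal distance between the grasp point and square_pad_top below 0.03 m and z of the grasp point in the frame of square_pad_top below 0.08 m) or (horizontal distance between the grasp point and oblong_pad_top below 0.03 m and z of the grasp point in the frame of oblong_pad_top below 0.08 m)).
It fails at once if the small button is pressed by more than 3 mm (value of joint small_button above 0.003 m).
It fails at once if a pad is shifted or lifted by more than 10 mm (distance of any of hex_pad, square_pad, oblong_pad from where it was at the start of the episode above 0.01 m).
It fails at once if another loose thing is shifted or lifted by more than 20 mm (distance of any of mug, cream_jar, lotion, bangle, glasses_case from where it was at the start of the episode above 0.02 m).
It also fails if it takes over 61 s, if anything falls off the work surface, if the arm or the gripper's body presses on something with over 40 N, if the wrist force passes 120 N, or if a joint passes its speed limit or range.

## Working session

There is one attempt and no reset: what is moved stays moved. The work goes in short steps, Python scripts to look and compute and a shell command to move; the robot and the scene stay as the last step left them, time stands still between calls to the robot, and variables do not carry over. Pictures are saved under pics/ and viewed, at most 10 in all, crops included, and the job is handed in when it is done.

```bash
mkdir -p pics; cat > h.py <<'E'
import numpy as np, cv2
from scipy.spatial.transform import Rotation as R
from station import r
def rot(a):
    a=np.array(a,float)
    if a.shape==(3,3): return a
    return R.from_rotvec(a).as_matrix() if a.size==3 else R.from_quat(a).as_matrix()
def cloud(c):
    v,u=np.mgrid[0:400,0:640]; z=c["z_map"]
    p=np.stack([(u-c["cx"])/c["fx"]*z,(v-c["cy"])/c["fy"]*z,z],-1)
    return p@rot(c["attitude"]).T+np.array(c["position"])
def save(c,n): cv2.imwrite("pics/"+n,c["pixels"][:,:,::-1])
E
python3 - <<'E'
from h import *
import pickle
print(r.get_state())
for n in ("top","scene"):
    c=r.read_camera(n); save(c,n+"1.png"); print(n,c["position"],c["attitude"],c["fx"]); pickle.dump(c,open(n+".pkl","wb"))
E
```

```text
{'time': 0.0, 'joints': array([-1.32419991,  0.41188156, -0.01276453,  1.59703246,  0.0055513 ,
        1.13429503, -0.08220102]), 'qd': array([-0.0012969 ,  0.00203421, -0.00016044,  0.00027345,  0.00096322,
       -0.00141212, -0.00076432]), 'joint_efforts': array([ 8.27774397e-05, -5.87947333e+01,  6.41418099e-01, -2.91081262e+01,
       -5.38464217e-02,  1.81586755e-02,  1.42216709e-04]), 'tcp_pos': array([0.19336194, 0.59383837, 0.24052493]), 'orientation': array([-4.92330907e-01, -3.10257047e+00,  2.46552947e-03]), 'ft_force': array([ 0.22312663,  0.7823127 , -1.35072951]), 'ft_torque': array([-0.01797033,  0.01034032,  0.01265161]), 'gripper_force': 0.0, 'finger_gap': 0.08768580036802831}
top [0.46702388 0.02393567 1.18874963] [-2.16953062  2.2311229  -0.07437364] 379.19053814991673
scene [ 1.3977665  -0.46159454  0.99129039] [-2.03803917 -1.20940185  0.51337206] 518.9818952367126
```

View pics/top1.png

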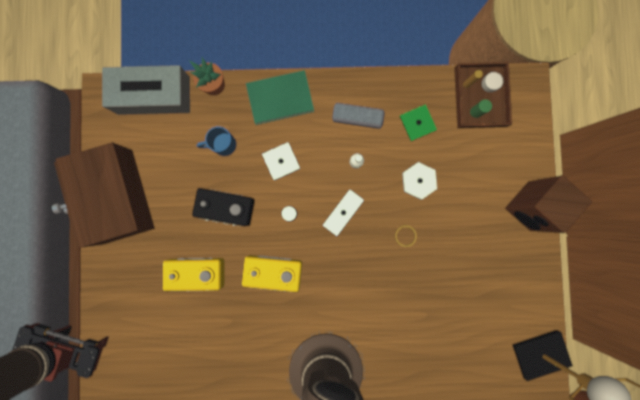

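View pics/scene1.png

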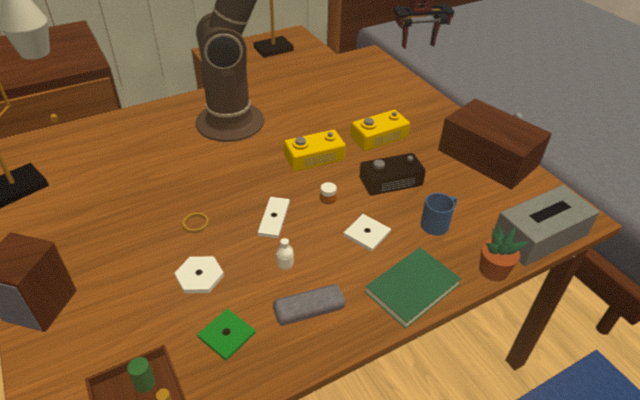

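The top view shows the black clock at (223,207) with its big button at about (236,210), and the hex pad's spot at (420,181). The oblong pad is at (343,212) and the square pad at (281,161). The yellow clocks and the green pad are decoys. Next I'll measure the positions.

```bash
python3 - <<'E'
from h import *
import pickle
c=pickle.load(open("top.pkl","rb")); P=cloud(c); im=c["pixels"].astype(int)
def ray(u,v,h):
    d=rot(c["attitude"])@np.array([(u-c["cx"])/c["fx"],(v-c["cy"])/c["fy"],1]); o=np.array(c["position"]); return o+d*(h-o[2])/d[2]
V,U=np.mgrid[0:400,0:640]
mx=im.max(2);mn=im.min(2)
white=((mn>150)&(mx-mn<40)).astype(np.uint8)
for n,(u,v) in dict(hex=(420,181),sq=(281,161),obl=(343,212)).items():
    w=(white>0)&(np.hypot(U-u,V-v)<32)
    k,l,s,ce=cv2.connectedComponentsWithStats(w.astype(np.uint8)); i=1+s[1:,4].argmax()
    cs,_=cv2.findContours((l==i).astype(np.uint8),0,2); m=cv2.moments(max(cs,key=cv2.contourArea)); uu,vv=m["m10"]/m["m00"],m["m01"]/m["m00"]
    print(n,s[i],(uu,vv),ray(uu,vv,.014), "z",np.median(P[l==i][:,2]))
b=(mx<45)&(np.hypot(U-223,V-207)<45)
g=(mn>60)&(mx-mn<30)&(np.abs(U-223)<28)&(np.abs(V-207)<14)
k,l,s,ce=cv2.connectedComponentsWithStats(g.astype(np.uint8))
for i in range(1,k):
    if s[i,4]>5: print("btn",s[i],ce[i],ray(*ce[i],.085),np.median(P[l==i][:,2]))
cs,_=cv2.findContours(b.astype(np.uint8),0,2); q=cv2.minAreaRect(max(cs,key=cv2.contourArea)); print(q,ray(*q[0],.065))
for n,u,v in(("lotion",357,160),("jar",289,214),("mug",222,142)): print(n,P[v,u])
cv2.imwrite("pics/top_crop.png",cv2.resize(c["pixels"][150:300,150:350,::-1],None,fx=4,fy=4,interpolation=2))
E
```

```text
hex [403 163  34  36 879] (419.44483568075117, 180.37793427230048) [ 0.57405007 -0.3089998   0.014     ] z 0.013337069714799865
sq [263 143  36  36 796] (280.52151238591915, 160.71577574967407) [0.64724668 0.12248626 0.014     ] z 0.013551951707952536
obl [323 190  40  45 779] (342.8398845214301, 212.1916500111037) [ 0.48161329 -0.06664393  0.014     ] z 0.01329666679547925
btn [200 200   7   7  35] [202.68571429 203.34285714] [0.51783146 0.34486535 0.085     ] 0.08279487608345182
btn [229 204  13  12 121] [234.7768595  209.33884298] [0.49783574 0.25233083 0.085     ] 0.08289578545616516
((223.3415069580078, 206.84527587890625), (56.51515197753906, 26.844696044921875), 10.619654655456543) [0.50670414 0.29002979 0.065     ]
lotion [ 0.63294663 -0.10793024  0.0823484 ]
jar [0.48035106 0.09806463 0.04549894]
mug [0.71282926 0.30563943 0.00411779]
```

View pics/top_crop.png

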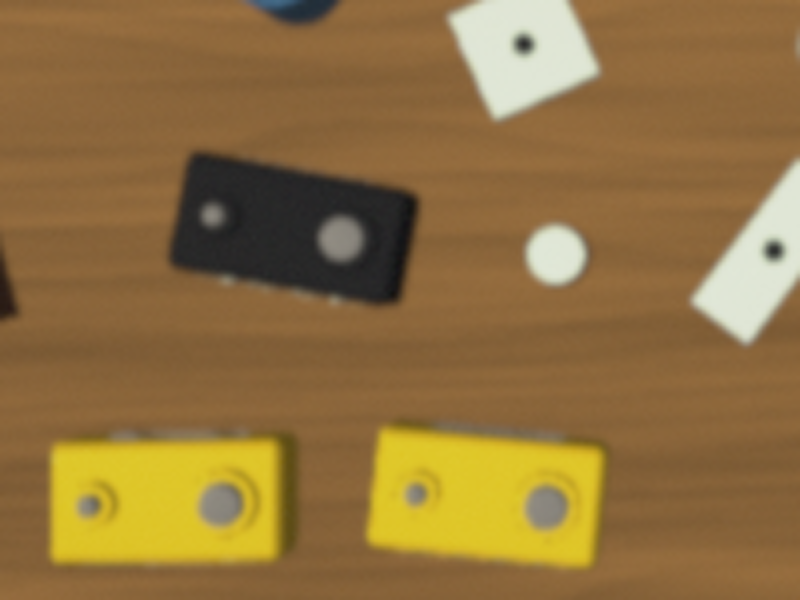

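The crop confirms it: the black clock's big button is at top-view (235,209), the right-hand one. The first move closes the gripper and goes above the button.

```bash
cat > d.py <<'E'
import sys
from h import *
s=r.get_state(); T=rot(s["orientation"])
t=np.array(eval(sys.argv[1]))
print(s["time"],s["tcp_pos"],T[:,2].round(3),"gap",s["finger_gap"].__round__(4),"f",s["ft_force"].round(2),"units",((t-s["tcp_pos"])@T/0.05).round(3))
E
python3 -m crank '[-0.79,-0.46,0,0,0,0,-0.79,-0.46,0,0,0,0,-0.79,-0.46,0,0,0,0,-0.79,-0.46,0,0,0,0,-0.79,-0.46,0,0,0,0,-0.79,-0.46,0,0,0,0,-0.79,-0.46,0,0,0,0,-0.79,-0.46,0,0,0,0]' 1 20
python3 -m crank '[-0.79,-0.46,0,0,0,0,-0.79,-0.46,0.5,0,0,0,0,0,0.5,0,0,0,0,0,0,0,0,0,0,0,0,0,0,0]'
python3 d.py '[.498,.252,.134]'
python3 - <<'E'
from h import *
c=r.read_camera("wrist"); save(c,"w1.png"); P=cloud(c); print(c["position"])
im=c["pixels"].astype(int); m=(abs(P[...,2]-.084)<.005)&(im.min(2)>60)&(im.max(2)-im.min(2)<40)
k,l,s,ce=cv2.connectedComponentsWithStats(m.astype(np.uint8))
for i in range(1,k):
    if s[i,4]>100: q=P[l==i]; print(s[i],ce[i],q.mean(0),(q.min(0)+q.max(0))/2,np.ptp(q,axis=0))
E
```

```text
time: 1.1
tcp_pos: [0.4377, 0.3201, 0.2411]
orientation: [-0.492, -3.102, 0.0]
ft_force: [1.2, 0.6, 0.4]
finger_gap: 0.0116
gripper_force: 0.0
time: 1.72
tcp_pos: [0.4978, 0.254, 0.192]
orientation: [0.491, 3.103, 0.001]
ft_force: [0.1, 0.8, 1.2]
finger_gap: 0.0007
gripper_force: 0.0
1.725 [0.4977795  0.25404481 0.19195561] [ 0.  0. -1.] gap 0.0007 f [0.06 0.75 1.16] units [-0.017 -0.038  1.159]
[0.42628565 0.27647161 0.3363511 ]
[  0   0  40  23 735] [18.20136054  9.4244898 ] [0.31011999 0.11013078 0.0847928 ] [0.30905913 0.10907351 0.0836735 ] [0.01357545 0.02569382 0.00930111]
[432 185  23  22 358] [442.94413408 195.67039106] [0.51676576 0.34386669 0.08516787] [0.51762464 0.34430375 0.08333849] [0.01504311 0.01466506 0.00858811]
[ 297  188   42   41 1340] [317.11119403 207.83656716] [0.49676134 0.25222565 0.08555747] [0.49766203 0.25189997 0.08366977] [0.03088794 0.03143066 0.00892436]
```

View pics/w1.png

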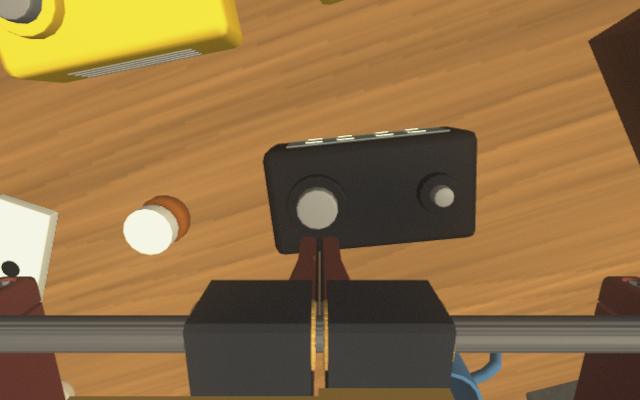

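The wrist view shows the big button at (317,208) and measures it at (0.497, 0.252), which matches the top view. I'll descend to just above it, then press in small steps.

```bash
python3 -m crank '[0,-0.04,0.6,0,0,0,0,0,0.6,0,0,0,0,0,0.4,0,0,0,0,0,0,0,0,0]'
python3 -m crank '[0,0,0.1,0,0,0,0,0,0.1,0,0,0,0,0,0.07,0,0,0,0,0,0,0,0,0]'; python3 d.py '[.497,.252,.0975]'
```

```text
time: 2.28
tcp_pos: [0.4966, 0.2518, 0.1111]
orientation: [-0.49, -3.102, 0.001]
ft_force: [0.0, -0.8, -0.1]
finger_gap: 0.0003
gripper_force: 0.0
time: 2.78
tcp_pos: [0.498, 0.2521, 0.0985]
orientation: [0.492, 3.101, 0.002]
ft_force: [-0.0, 1.8, 4.7]
finger_gap: 0.0008
gripper_force: 2.3
2.775 [0.49797968 0.25207432 0.09845766] [ 0.002  0.001 -1.   ] gap 0.0008 f [-0.01  1.8   4.69] units [ 0.018 -0.008  0.019]
```

```bash
python3 -m crank '[0,0,0.04,0,0,0,0,0,0,0,0,0]'; python3 -m crank '[0,0,0.03,0,0,0,0,0,0.0,0,0,0]'
```

```text
time: 3.02
tcp_pos: [0.4981, 0.2521, 0.0979]
orientation: [0.492, 3.101, 0.003]
ft_force: [-2.7, -0.8, 18.5]
finger_gap: 0.0005
gripper_force: 8.9
time: 3.28
tcp_pos: [0.4981, 0.2521, 0.0976]
orientation: [0.492, 3.101, 0.004]
ft_force: [-7.7, -2.4, 30.7]
finger_gap: 0.0008
gripper_force: 15.0
```

The force climbs sharply at the stop, so the button is fully down. Now I'll rise and cross over to the hex pad.

```bash
python3 -m crank '[0,0,-0.3,0,0,0,0,0,-0.7,0,0,0,0,0,-0.9,0,0,0,0,0,-0.9,0,0,0,-0.41,-0.85,0,0,0,0,-0.41,-0.85,0,0,0,0,-0.41,-0.85,0,0,0,0,-0.41,-0.85,0,0,0,0]'
python3 -m crank '[-0.41,-0.85,0,0,0,0,-0.41,-0.85,0,0,0,0,-0.41,-0.85,0,0,0,0,-0.41,-0.85,0,0,0,0,-0.41,-0.85,0,0,0,0,-0.41,-0.85,0,0,0,0,0,0,0,0,0,0,0,0,0,0,0,0]'
python3 d.py '[.574,-.309,.063]'
python3 - <<'E'
from h import *
c=r.read_camera("wrist"); save(c,"w2.png"); P=cloud(c)
im=c["pixels"].astype(int); m=(abs(P[...,2]-.014)<.006)&(im.min(2)>130)&(im.max(2)-im.min(2)<50)
k,l,s,ce=cv2.connectedComponentsWithStats(m.astype(np.uint8))
for i in range(1,k):
    if s[i,4]>300: q=P[l==i]; print(s[i],ce[i],q.mean(0),(q.min(0)+q.max(0))/2,np.ptp(q,axis=0))
E
```

```text
time: 4.28
tcp_pos: [0.5221, 0.0626, 0.2342]
orientation: [-0.492, -3.102, 0.001]
ft_force: [0.4, -0.6, 0.8]
finger_gap: 0.0006
gripper_force: 0.0
time: 5.28
tcp_pos: [0.5602, -0.2155, 0.2338]
orientation: [-0.492, -3.101, -0.001]
ft_force: [0.1, 0.5, -0.5]
finger_gap: 0.0003
gripper_force: 0.0
5.275 [ 0.56015517 -0.21548348  0.23381686] [-0.001  0.001 -1.   ] gap 0.0003 f [ 0.12  0.5  -0.49] units [-0.848 -1.694  3.414]
[ 386    0  109  134 7126] [437.70740949  61.41285434] [ 0.4868012  -0.07141225  0.0150517 ] [ 0.49194438 -0.07025125  0.01512663] [0.11893272 0.12255815 0.00641838]
[ 595  121   45   94 2343] [623.99487836 164.8950064 ] [0.64598512 0.09207979 0.01499775] [0.65455792 0.08778232 0.01503513] [0.10047243 0.0466017  0.00506955]
[ 189  169  105   93 6753] [241.25011106 214.86524508] [ 0.57274007 -0.30925008  0.01476357] [ 0.57424052 -0.3101003   0.01266859] [0.11332482 0.10229722 0.0092947 ]
```

View pics/w2.png

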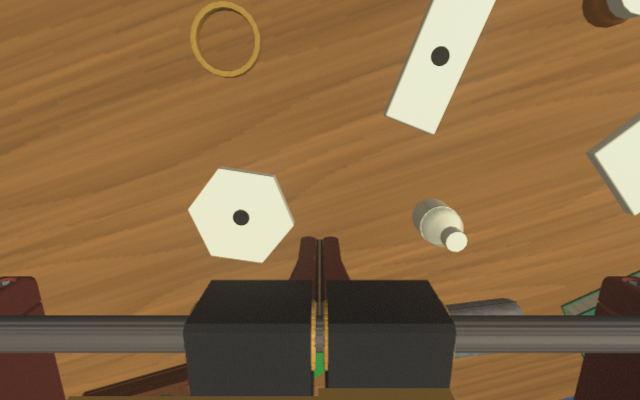

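The wrist view shows the hex pad's spot at (241,217), and its centre measures (0.574, -0.309), the same as before. I'll move over it, descend and check before holding.

```bash
python3 -m crank '[-0.42,-0.85,0,0,0,0,-0.43,-0.85,0,0,0,0,0,0,0.8,0,0,0,0,0,0.8,0,0,0,0,0,0.8,0,0,0,0,0,0.6,0,0,0,0,0,0,0,0,0,0,0,0,0,0,0]'
python3 d.py '[.574,-.309,.063]'
```

```text
time: 6.32
tcp_pos: [0.5756, -0.3096, 0.0856]
orientation: [0.49, 3.102, -0.0]
ft_force: [0.7, 0.4, 1.2]
finger_gap: 0.0004
gripper_force: 0.0
6.325 [ 0.5756432  -0.3095952   0.08561132] [ 0.001 -0.    -1.   ] gap 0.0004 f [0.7  0.42 1.18] units [0.036 0.001 0.452]
```

Down another 22 mm, then hold for about 3 s.

```bash
python3 -m crank '[0.03,0,0.25,0,0,0,0,0,0.2,0,0,0,0,0,0,0,0,0,0,0,0,0,0,0,0,0,0,0,0,0,0,0,0,0,0,0,0,0,0,0,0,0,0,0,0,0,0,0]'
python3 -m crank '[0,0,0,0,0,0,0,0,0,0,0,0,0,0,0,0,0,0,0,0,0,0,0,0,0,0,0,0,0,0,0,0,0,0,0,0,0,0,0,0,0,0,0,0,0,0,0,0]'
python3 -m crank '[0,0,0,0,0,0,0,0,0,0,0,0,0,0,0,0,0,0,0,0,0,0,0,0,0,0,0,0,0,0,0,0,0,0,0,0,0,0,0,0,0,0,0,0,0,0,0,0]'
python3 d.py '[.574,-.309,.063]'
```

```text
time: 7.32
tcp_pos: [0.5733, -0.3097, 0.0619]
orientation: [0.492, 3.103, 0.0]
ft_force: [-0.5, 0.4, -0.8]
finger_gap: 0.0004
gripper_force: 0.0
time: 8.32
tcp_pos: [0.5733, -0.3097, 0.0618]
orientation: [0.492, 3.103, 0.0]
ft_force: [-0.4, -0.7, -0.4]
finger_gap: 0.0005
gripper_force: 0.0
time: 9.32
tcp_pos: [0.5732, -0.3097, 0.0618]
orientation: [-0.492, -3.103, -0.0]
ft_force: [0.2, -0.5, -0.7]
finger_gap: 0.0004
gripper_force: 0.0
9.325 [ 0.57324313 -0.30974142  0.0617977 ] [-0.  0. -1.] gap 0.0004 f [ 0.16 -0.5  -0.73] units [-0.01   0.019 -0.024]
```

```bash
python3 -m crank '[0,0,0,0,0,0,0,0,0,0,0,0,0,0,0,0,0,0,0,0,-0.8,0,0,0,0,0,-0.8,0,0,0,0,0,-0.8,0,0,0,0,0,-0.8,0,0,0]'
python3 -m crank '[0.3,0.63,0,0,0,0,0.3,0.63,0,0,0,0,0.3,0.63,0,0,0,0,0.3,0.63,0,0,0,0,0.3,0.63,0,0,0,0,0.3,0.63,0,0,0,0,0.3,0.63,0,0,0,0,0.3,0.63,0,0,0,0]'
python3 -m crank '[0.3,0.63,0,0,0,0,0.3,0.63,0,0,0,0,0.3,0.63,0,0,0,0,0.3,0.63,0,0,0,0,0.3,0.63,0,0,0,0,0.3,0.63,0,0,0,0,0.3,0.63,0,0,0,0,0.3,0.63,0,0,0,0]'
python3 -m crank '[0,0,0,0,0,0]'
python3 d.py '[.4975,.252,.112]'
```

```text
time: 10.2
tcp_pos: [0.5732, -0.3097, 0.2232]
orientation: [0.493, 3.103, 0.0]
ft_force: [0.4, 0.5, -0.3]
finger_gap: 0.0009
gripper_force: 0.0
time: 11.2
tcp_pos: [0.537, -0.0319, 0.222]
orientation: [0.493, 3.102, 0.0]
ft_force: [0.3, -0.3, -0.4]
finger_gap: 0.0004
gripper_force: 0.0
time: 12.2
tcp_pos: [0.5009, 0.2448, 0.222]
orientation: [0.493, 3.102, 0.0]
ft_force: [0.4, -0.3, -0.2]
finger_gap: 0.0004
gripper_force: 0.0
time: 12.32
tcp_pos: [0.5001, 0.2469, 0.2217]
orientation: [-0.485, -3.103, -0.001]
ft_force: [-0.2, 0.1, 1.2]
finger_gap: 0.0007
gripper_force: 0.0
12.325 [0.50013777 0.24690058 0.22166031] [-0.     0.001 -1.   ] gap 0.0007 f [-0.22  0.09  1.15] units [0.08  0.079 2.193]
```

```bash
python3 -m crank '[0.08,0.08,0.6,0,0,0,0,0,0.7,0,0,0,0,0,0.6,0,0,0,0,0,0.3,0,0,0,0,0,0,0,0,0,0,0,0,0,0,0]'
python3 d.py '[.4975,.252,.096]'
```

```text
time: 13.08
tcp_pos: [0.4993, 0.2489, 0.1129]
orientation: [0.493, 3.101, 0.002]
ft_force: [0.6, -0.2, 0.7]
finger_gap: 0.0002
gripper_force: 0.0
13.075 [0.49934708 0.24888366 0.1129324 ] [ 0.001  0.001 -1.   ] gap 0.0002 f [ 0.6  -0.22  0.67] units [0.055 0.047 0.339]
```

```bash
python3 -m crank '[0.04,0.05,0.1,0,0,0,0,0,0.1,0,0,0,0,0,0.1,0,0,0,0,0,0.06,0,0,0,0,0,0,0,0,0,0,0,0,0,0,0]'
python3 d.py '[.4975,.252,.096]'
```

```text
time: 13.82
tcp_pos: [0.4979, 0.2527, 0.0975]
orientation: [0.492, 3.102, 0.004]
ft_force: [-10.9, -3.1, 36.4]
finger_gap: 0.0004
gripper_force: 18.5
13.825 [0.4978602  0.25272983 0.09747331] [ 0.001  0.003 -1.   ] gap 0.0004 f [-10.95  -3.14  36.36] units [ 0.002 -0.016  0.029]
```

The button is fully down again, with 36 N at the stop. I'll lift clear, check and hand in.

```bash
python3 -m crank '[0,0,-0.3,0,0,0,0,0,-0.7,0,0,0,0,0,-0.9,0,0,0,0,0,-0.5,0,0,0,0,0,0,0,0,0,0,0,0,0,0,0,0,0,0,0,0,0]'
python3 - <<'E'
from h import *
c=r.read_camera("wrist"); P=cloud(c); im=c["pixels"].astype(int); m=(abs(P[...,2]-.084)<.008)&(im.min(2)>60)&(im.max(2)-im.min(2)<40)
k,l,s,ce=cv2.connectedComponentsWithStats(m.astype(np.uint8))
for i in range(1,k):
    if s[i,4]>100: print(s[i],np.median(P[l==i],axis=0))
print(r.hand_in())
E
```

```text
time: 14.7
tcp_pos: [0.4968, 0.2515, 0.2124]
orientation: [-0.492, -3.101, 0.003]
ft_force: [0.4, -0.1, -0.8]
finger_gap: 0.0
gripper_force: 0.0
[  15    0   53   30 1245] [0.30608465 0.10945378 0.08549968]
[428 180  21  21 322] [0.51656263 0.34385966 0.08544546]
[ 302  182   39   40 1202] [0.49675871 0.2521584  0.08570993]
the job is handed in; nothing more can be done
None
```

I pressed the clock's big button fully down, held the fingertips about 3 cm above the hexagonal pad for over 2 s without touching it, pressed the button fully again, and handed the job in at about 15 s with both buttons measured up; no verdict was returned.

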